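# Roll the sample carton into the inspection bay

## Robot

A 6-joint arm with a two-finger parallel gripper is mounted at the origin on the work surface. World frame = base frame: x ahead of the robot, y to its left, z up, the work surface at z = 0. Lengths are in mm, angles in rad, forces in N, time in s.
With the tool pointing down it reaches from about 275 to 750 mm from the base axis. Payload 10.2 kg.
Tool frame: the origin (TCP) lies at the very end of the fingers, on their centre line; the grasp point (between the pads) lies 19 mm behind it; z points along the fingers, y is the direction in which the jaws open and shut (so a half turn about z gives the same grasp; the last joint's range is limited). The gripper opens to 85 mm and grips with 20 to 120 N. Pads are 22 mm wide; open, the fingers measure 114 mm over their backs; the gripper's body (76 mm by 85 mm) begins 54 mm behind the grasp point. The pads swing forward as they close: fully open they stand 13 mm farther back than shut.
Start: joints at [1.076, 0.313, 1.498, -0, 1.331, -0.223], TCP at [140.957, 505.729, 231.294] pointing down, gripper open.
Joint ranges: [-2.94, 2.94], [-0.97, 2.17], [0.19, 2.56], [-1.23, 4.37], [0.02, 3.11], [-2.88, 2.88]. Speed limits (rad/s): [2.39, 2.39, 3.01, 3.14, 3.14, 3.14].

## Interface

Orientations are given as a unit quaternion [w, x, y, z].
In Python, from rig import ctrl, eyes, order gives the robot as it stands.
- The arm moves only by the tool move_arm, never from a script. Its argument "deltas" is a list of rows, each a list of 6 numbers: the shift along the tool's x, y, z in cm, then the turn, a rotation vector about the tool's x, y, z in degrees. A call has exactly 10 rows; each row shifts and turns the commanded pose from where the row before left it, along the tool's axes as they then stand; what a row does not reach is not made up. A row lasts 1/10 s, in which the tool goes at most 50 mm and 8.59 degrees, less where a joint would pass 70% of its speed; a pose out of reach is approached as far as the arm can. A call is refused whole if a number of a shift passes 5 or a number of a turn 8.59, either way. A call with a gripper value outside its range is refused whole. "grip" is the finger opening in cm, from 0 to 8.54, set as the call begins (left out, the last holds). The fingers move at their own pace and stop on an object; "newtons" is the grip in N (left out, the last holds). Time passes only in rows, so rows that do not move let the fingers close, or fill a call up. It gives the time, the measured TCP pose, the force and the opening at its end, in the units of the state.
- ctrl.sense(): the state, without advancing time (a new reading comes with each control period).
- eyes.capture(name): name is "side" or "top" or "wrist"; returns the picture (420x560x3 uint8, blue, green, red); there is no depth.
- eyes.camera_params(name): a dict with "K" (3x3 intrinsics, pixels), "camera_from_world" (4x4, takes a point from world to camera coordinates). Camera axes: x right, y down, z forward; pixel columns grow to the right and rows downward; lengths in mm; the calibration is good to about 2 mm. The wrist camera is an equidistant fisheye: a pixel r from the principal point sees the ray r / f radians off the axis. A picture is of the moment at which its call begins: read the wrist's pose just before it. camera_params takes no time and is no camera call; for the wrist camera it gives the pose at the moment of the call.
- order.finish_job(): hands the job in, once; it reports no verdict.
The state is a dict: "time_s": time; "joints": joint angles; "dq": joint speeds; "tau": joint torques, N m; "eef_pos": TCP position; "ee_rot": TCP orientation; "force": force on the tool from outside, world axes, zero at the start; "wrist_torque": the same for the moment, N m; "grip_width": opening from 0.0 (shut) to 1.0 (fully open).
Only numpy, scipy, OpenCV 4.12 (cv2) and the standard library are available. Lean on these libraries where they do the work, as an engineer would, in place of code of your own. Each camera call takes 0.05 s, during which the arm holds its last target.

## Task

On the two-lane roller table, push the open carton of turned parts along its rollers, gently and without lifting it, all the way into the white bay at the end of its own lane until it is up against the bay's end wall. Leave the sealed carton on the other lane where it stands.

Things in the scene. Friction and masses are not known exactly. Their poses are not given: they have to be found in the camera images.
- open_carton: Open brown cardboard carton on the rollers of either lane, 110 long (its x, along the lane, up to 3 degrees askew) x 100 wide x 60 mm high, walls 4 mm, about 0.5 kg. Holds six steel turned parts fixed in a black insert, lower than its rim. Origin: centre of its underside. Rolls at under 1 N; slides with a few N on the bay floor. The bigger empty open carton on the bench is not it.
- sealed_carton: Closed, taped brown cardboard carton, 110 long (x) x 100 wide (y) x 50 mm high (z), about 0.5 kg, on the rollers of the other lane. Origin: centre of its underside. It stays where it is.
- roller_table: Fixed two-lane roller table (sizes in mm). Origin: on the bench, under the rib between lanes. x: travel, towards the bays (about world -y); y: across, away from the robot; z up. Lane centres y = -65 and 65, each 114 wide between rails 65 high. Rollers 24 thick, 33 apart, x = -240 to 60, tops at z = 50. Open end x = -255. A shelf past the far lane (y 130 to 200, z 50) holds gauges 60 high.
- bays (a point): Middle of the end wall shared by the two white sheet-metal bays, on its inner face at roller-top height (sizes in mm): x 200, y 0, z 50 in the roller table's frame and axes. Each lane runs into its own bay, open on top, mouth 125 before this wall, 120 wide inside, walls to z = 98, steel floor at z = 48. A carton against the wall has its centre 55 before it.

How it is judged (in metres and radians):
At the end, for the whole second after the job is handed in: The open carton stands flat and at rest in the bay of its lane, within 15 mm of touching the bay's end wall, and the sealed carton is within 20 mm of where it started (x of open_carton in the frame of roller_table between 0.13 and 0.16 m and y of open_carton in the frame of roller_table between -0.09 and 0.09 m and z of open_carton in the frame of roller_table below 0.058 m and angle between open_carton's own z axis and vertical below 0.1 rad and linear speed of open_carton below 0.02 m/s and distance of sealed_carton from where it was at the start of the episode below 0.02 m).
It fails at once if the open carton is lifted more than 25 mm off the rollers (z of open_carton in the frame of roller_table above 0.075 m).
It fails at once if the open carton is shoved faster than 0.6 m/s (linear speed of open_carton above 0.6 m/s).
It fails at once if the sealed carton is displaced by more than 20 mm (distance of sealed_carton from where it was at the start of the episode above 0.02 m).
It also fails if it takes over 34 s, if anything falls off the work surface, if the arm or the gripper's body presses on something with over 40 N, if the wrist force passes 120 N, or if a joint passes its speed limit or range.

## Working session

There is one attempt and no reset: what is moved stays moved. The work goes in short steps, Python scripts to look and compute and a tool call to move; the robot and the scene stay as the last step left them, time stands still between calls to the robot, and variables do not carry over. Pictures are saved under pics/ and viewed, and the job is handed in when it is done.

Besides the shell and the picture viewer there is one more tool, called after "Request:" as name(argument=value, ...), one argument or row to a line, values as JSON. move_arm: Moves the arm, as the interface text tells. Its arguments: {"type":"object","properties":{"deltas":{"type":"array"},"grip":{"type":"number"},"newtons":{"type":"number"}},"required":["deltas"]}

```bash
mkdir -p pics; ls; python3 - <<'E'
from rig import ctrl,eyes,order
import cv2
print(ctrl.sense())
for n in("side","top","wrist"):
    cv2.imwrite(f"pics/{n}0.png",eyes.capture(n)); p=eyes.camera_params(n); print(n,p)
E
```

```text
pics
{'time_s': 0.0, 'joints': array([ 1.07559482e+00,  3.13466779e-01,  1.49845653e+00, -1.64213088e-05,
        1.33101474e+00, -2.23428461e-01]), 'dq': array([-0.00133933, -0.00030883,  0.00130922, -0.00024096,  0.00093726,
        0.00111828]), 'tau': array([ 9.82009055e-05, -4.12268829e+01, -2.59737629e+01, -2.02131164e-04,
        4.23485355e-03,  4.31456010e-05]), 'eef_pos': array([140.83023841, 505.4800422 , 230.71917846]), 'ee_rot': array([-2.29077373e-04,  1.35466748e-01,  9.90781665e-01, -6.32541363e-04]), 'force': array([-0.03893387,  0.11047108, -0.29529156]), 'wrist_torque': array([-0.0021339 ,  0.02682401,  0.00253196]), 'grip_width': 1.0024282301111116}
side {'K': array([[416.52110503,   0.        , 280.18798948],
       [  0.        , 416.52110503, 206.5166123 ],
       [  0.        ,   0.        ,   1.        ]]), 'camera_from_world': array([[-6.78791881e-01, -7.34250334e-01,  1.08641424e-02,
         3.15661136e+02],
       [-5.60605133e-01,  5.08592966e-01, -6.53494514e-01,
         3.81325761e+02],
       [ 4.74303139e-01, -4.49677264e-01, -7.56853282e-01,
      
[... 464 characters left out ...]
      [ 1.41911250e-01,  2.18704991e-02, -9.89637751e-01,
         6.37408178e+02],
       [ 0.00000000e+00,  0.00000000e+00,  0.00000000e+00,
         1.00000000e+00]])}
wrist {'K': array([[325.1922621 ,   0.        , 274.88987195],
       [  0.        , 325.1922621 , 202.86978703],
       [  0.        ,   0.        ,   1.        ]]), 'camera_from_world': array([[ 2.68238760e-01,  9.63351217e-01, -1.54934630e-03,
        -5.25331571e+02],
       [ 9.11849204e-01, -2.53378886e-01,  3.23001811e-01,
        -4.16839216e+01],
       [ 3.10771616e-01, -8.80543755e-02, -9.46397078e-01,
         3.81758525e+02],
       [ 0.00000000e+00,  0.00000000e+00,  0.00000000e+00,
         1.00000000e+00]])}
```

View pics/side0.png

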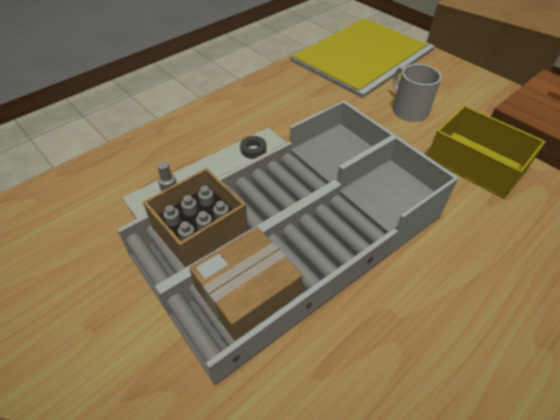

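View pics/top0.png

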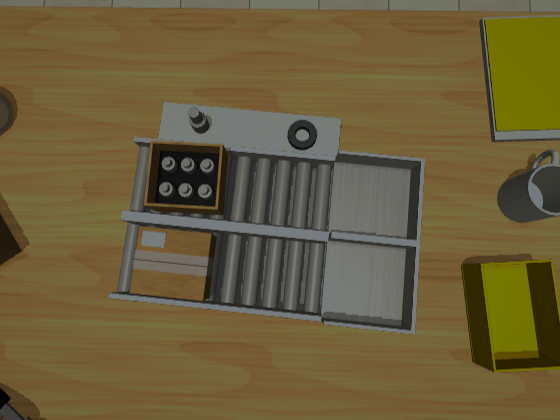

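View pics/wrist0.png

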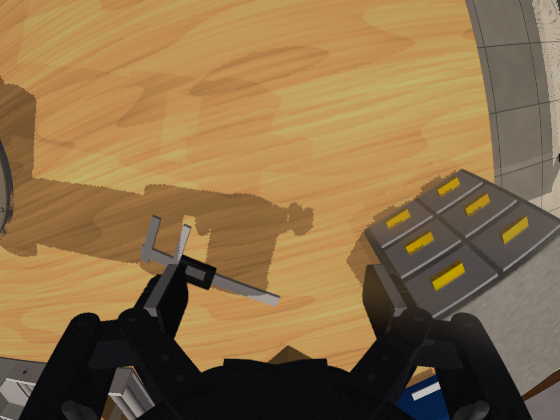

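```bash
cat > h.py <<'E'
import numpy as np
from rig import ctrl,eyes,order
def ray(n,u,v,z):
    p=eyes.camera_params(n);K=p["K"];T=p["camera_from_world"];R=T[:3,:3];t=T[:3,3]
    c=-R.T@t; d=R.T@np.linalg.inv(K)@np.array([u,v,1.]); return c+d*(z-c[2])/d[2]
def proj(n,X):
    p=eyes.camera_params(n);q=p["camera_from_world"]@np.append(X,1);q=p["K"]@q[:3];return q[:2]/q[2]
E
python3 - <<'E'
import cv2
a=cv2.imread('pics/top0.png')[120:345,100:440]; cv2.imwrite('pics/topz.png',cv2.resize(cv2.convertScaleAbs(a,alpha=1.5),None,fx=2.35,fy=2.35,interpolation=cv2.INTER_CUBIC))
E
```

```text
(no output)
```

View pics/topz.png

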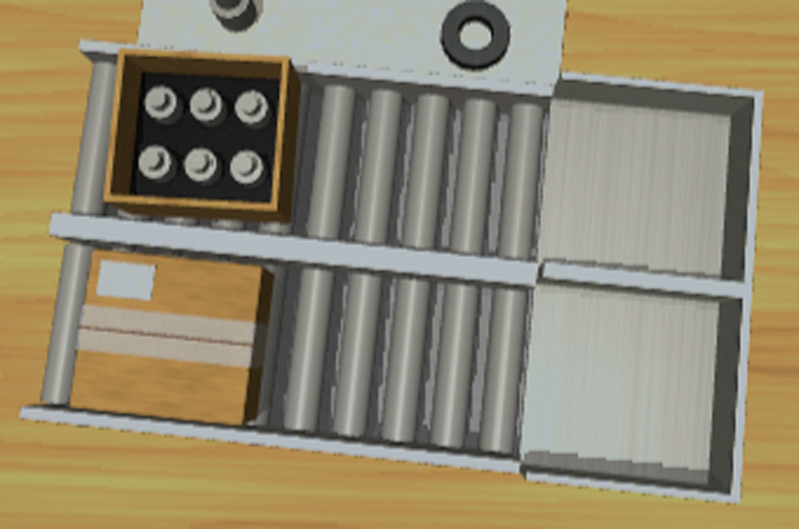

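```bash
python3 - <<'E'
from h import *
Z=lambda u,v,z: ray("top",u/2.35+100,v/2.35+120,z)
np.set_printoptions(precision=1,suppress=True)
rl,rr=Z(52,225,65),Z(538,271,65); w1,w2=Z(753,103,98),Z(736,490,98); wm=Z(745,289,98); 
print("rib",rl,rr,"wall",w1,w2,wm)
ex=(wm-rl);ex[2]=0;print("len",np.linalg.norm(ex)); ex/=np.linalg.norm(ex)
ex2=(rr-rl)/np.linalg.norm(rr-rl); ew=(w1-w2)/np.linalg.norm(w1-w2); print(ex,ex2,ew,np.linalg.norm(w1-w2),np.degrees(np.arctan2(ex[1],ex[0])),np.degrees(np.arctan2(ex2[1],ex2[0])),np.degrees(np.arctan2(ew[1],ew[0]))-90)
ey=np.array([-ex[1],ex[0],0])
O=wm-200*ex; O[2]=0; print("O",O, "ey",ey)
C=[Z(*c,110) for c in [(119,49),(294,60),(282,218),(105,207)]]
for c in C: print(c,"table",(c-O)@ex,(c-O)@ey)
m=sum(C)/4; print("mean",m,(m-O)@ex,(m-O)@ey)
for i in range(4): print(np.linalg.norm(C[i]-C[i-1]))
S=[Z(*c,100) for c in [(93,250),(272,266),(246,424),(70,405)]]
for c in S: print("S",(c-O)@ex,(c-O)@ey)
st=ctrl.sense();from scipy.spatial.transform import Rotation as Ro
w,x,y,z=st["ee_rot"];print(Ro.from_quat([x,y,z,w]).as_matrix())
for X in [O+ex*-260+ey*65, O+ex*90+ey*65]: print(X,np.hypot(X[0],X[1]))
E
```

```text
rib [542.7 147.5  65. ] [ 519.  -179.4   65. ] wall [ 627.2 -312.9   98. ] [ 385.2 -296.4   98. ] [ 507.5 -304.9   98. ]
len 453.73003570062747
[-0.1 -1.   0. ] [-0.1 -1.   0. ] [ 1.  -0.1  0. ] 242.59503746490032 -94.44979714113968 -94.1495600218527 -93.89459278063873
O [ 523.  -105.5    0. ] ey [ 1.  -0.1  0. ]
[651.8  95.1 110. ] table -209.91363315413153 112.85605701767075
[646.6 -18.  110. ] table -96.77665804354929 116.40218899352018
[544.3 -14.7 110. ] table -92.12031183819934 14.219070174193844
[548.9  97.  110. ] table -203.84278528338007 10.113223422954862
mean [597.9  39.8 110. ] -150.66334707981505 63.39763490208494
102.92203383601245
113.19253592513354
102.28915549376994
111.79789376483699
S -210.95262958025717 -16.75231209715728
S -96.39213059494433 -15.479548898281635
S -100.45805296451557 -114.16557915156756
S -210.88194877501044 -113.97182018284305
[[-1.   0.3 -0. ]
 [ 0.3  1.  -0. ]
 [ 0.  -0.  -1. ]]
[608.  148.7   0. ] 625.9140657734326
[ 580.8 -200.2    0. ] 614.3791088700045
```

Request:
move_arm(
  deltas=[
    [-2.2,-2,-0.5,0,0,0],
    [-2.2,-2,-0.5,0,0,0],
    [-2.2,-2,-0.5,0,0,0],
    [-2.2,-2,-0.5,0,0,0],
    [-2.2,-2,-0.5,0,0,0],
    [-2.2,-2,-0.5,0,0,0],
    [-2.2,-2,-0.5,0,0,0],
    [-2.2,-2,-0.5,0,0,0],
    [-2.2,-2,-0.5,0,0,0],
    [-2.2,-2,-0.5,0,0,0],
  ],
  grip=4,
)

```text
time_s: 1.15
eef_pos: [299.5, 252.9, 281.4]
ee_rot: [-0.0, 0.135, 0.991, -0.0]
force: [0.5, 0.3, -0.1]
grip_width: 0.469
```

Request:
move_arm(
  deltas=[
    [0,0,0,0,0,7.87],
    [0,0,0,0,0,7.87],
    [0,0,0,0,0,7.87],
    [0,0,0,0,0,7.87],
    [0,0,0,0,0,7.87],
    [0,0,0,0,0,7.87],
    [0,0,0,0,0,7.87],
    [0,0,0,0,0,7.87],
    [0,0,0,0,0,7.87],
    [0,0,0,0,0,7.87],
  ],
)

```text
time_s: 2.15
eef_pos: [299.1, 254.0, 281.2]
ee_rot: [-0.0, 0.735, 0.678, -0.0]
force: [0.3, 0.7, 0.5]
grip_width: 0.468
```

```bash
cat >> h.py <<'E'
from scipy.spatial.transform import Rotation as Ro
O=np.array([523,-105.5,0]);th=np.radians(-94.2)
ex=np.array([np.cos(th),np.sin(th),0]);ey=np.array([-ex[1],ex[0],0])
def stat():
    s=ctrl.sense();w,x,y,z=s["ee_rot"];R=Ro.from_quat([x,y,z,w]).as_matrix();p=s["eef_pos"]
    print("t",round(s["time_s"],2),"p",p.round(1),"table",round((p-O)@ex,1),round((p-O)@ey,1),"F",s["force"].round(1),"g",round(s["grip_width"],2),"j",s["joints"].round(2))
    print("toolx ang",np.degrees(np.arctan2(R[1,0],R[0,0])).round(2),"zdir",R[:,2].round(3))
    return p,R
E
python3 - <<'E'
from h import *
import cv2
p,R=stat()
t=O-290*ex+65*ey; t[2]=p[2]; print(t,R.T@(t-p))
cv2.imwrite("pics/top1.png",eyes.capture("top"));cv2.imwrite("pics/wrist1.png",eyes.capture("wrist"))
E
```

```text
t 2.15 p [299.1 254.  281.2] table -342.1 -249.6 F [0.3 0.7 0.5] g 0.47 j [ 0.4  -0.02  1.76 -0.    1.41  0.48]
toolx ang 85.41 zdir [-0. -0. -1.]
[609.06451819 178.96071558 281.16123559] [-4.99333583e+01  3.14992351e+02 -8.44445299e-02]
```

View pics/wrist1.png

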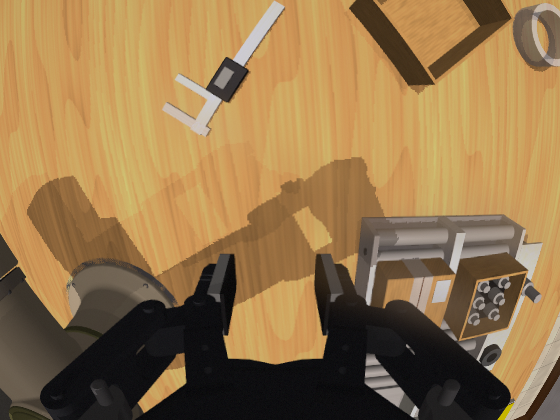

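Request:
move_arm(
  deltas=[
    [-0.5,3.15,0,0,0,0],
    [-0.5,3.15,0,0,0,0],
    [-0.5,3.15,0,0,0,0],
    [-0.5,3.15,0,0,0,0],
    [-0.5,3.15,0,0,0,0],
    [-0.5,3.15,0,0,0,0],
    [-0.5,3.15,0,0,0,0],
    [-0.5,3.15,0,0,0,0],
    [-0.5,3.15,0,0,0,0],
    [-0.5,3.15,0,0,0,0],
  ],
)

```text
time_s: 3.25
eef_pos: [610.7, 180.3, 280.9]
ee_rot: [-0.0, 0.732, 0.682, -0.0]
force: [1.0, 1.4, 0.3]
grip_width: 0.474
```

```bash
python3 - <<'E'
from h import *
import cv2
p,R=stat()
t=O-280*ex+65*ey; t[2]=66; print(t,R.T@(t-p))
print(proj("top",p),proj("side",p))
cv2.imwrite("pics/top2.png",eyes.capture("top"));cv2.imwrite("pics/side2.png",eyes.capture("side"))
E
```

```text
t 3.25 p [610.7 180.3 280.9] table -291.4 66.5 F [1.  1.4 0.3] g 0.47 j [0.1  0.55 1.02 0.   1.57 0.17]
toolx ang 85.97 zdir [-0.001 -0.    -1.   ]
[608.33213622 168.98757081  66.        ] [-11.40745402  -1.4641003  214.94628316]
[ 21.09034971 125.94628915] [ 46.51830671 152.2910377 ]
```

View pics/top2.png

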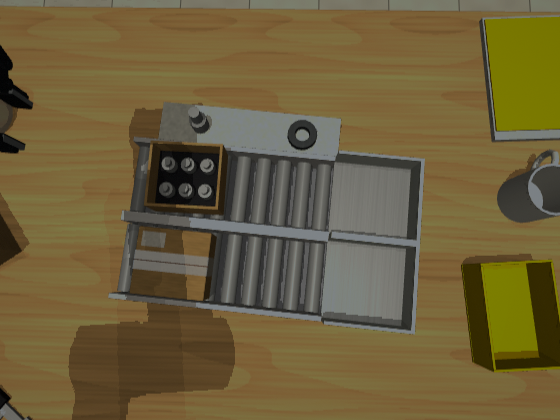

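View pics/side2.png

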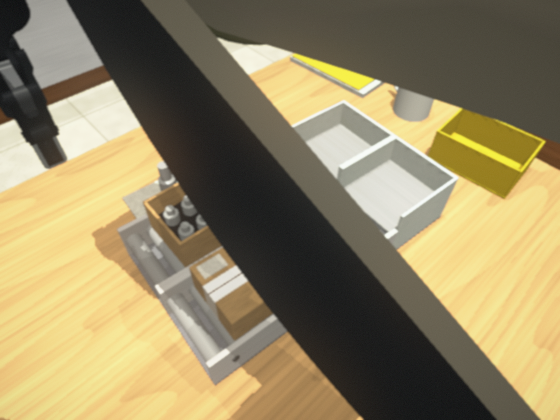

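```bash
python3 - <<'E'
from h import *
print(ray("top",13,112,0),ray("top",13,112,60),ray("top",20,245,0))
print(proj("top",[608,169,66]))
E
```

```text
[737.24049678 388.0349502    0.        ] [713.58464868 345.9660175   60.        ] [496.20058683 347.7740682    0.        ]
[111.73409872 175.09217232]
```

Request:
move_arm(
  deltas=[
    [0,-0.1,2.5,0,0,0],
    [0,0,2.5,0,0,0],
    [0,0,2.5,0,0,0],
    [0,0,2.5,0,0,0],
    [0,0,2.5,0,0,0],
    [0,0,2.5,0,0,0],
    [0,0,2.5,0,0,0],
    [0,0,2,0,0,0],
    [0,0,1.5,0,0,0],
    [0,0,0.5,0,0,0],
  ],
)

```text
time_s: 4.35
eef_pos: [607.7, 180.9, 64.9]
ee_rot: [-0.001, 0.732, 0.681, -0.001]
force: [-0.5, -0.5, -0.1]
grip_width: 0.467
```

```bash
python3 - <<'E'
from h import *
import cv2
p,R=stat()
cv2.imwrite("pics/top3.png",eyes.capture("top"));cv2.imwrite("pics/wrist3.png",eyes.capture("wrist"))
E
```

```text
t 4.35 p [607.7 180.9  64.9] table -291.8 63.5 F [-0.5 -0.5 -0.1] g 0.47 j [0.1  0.71 1.33 0.   1.11 0.18]
toolx ang 85.84 zdir [-0.002 -0.    -1.   ]
```

View pics/top3.png

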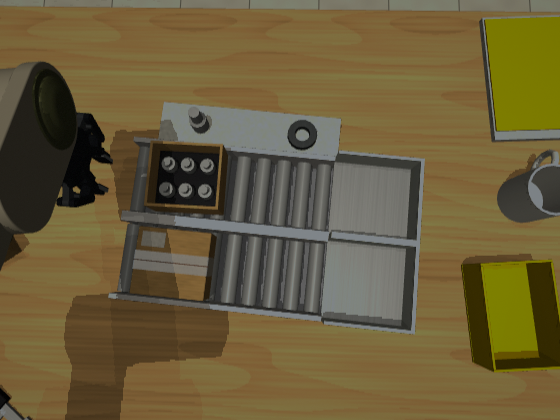

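View pics/wrist3.png

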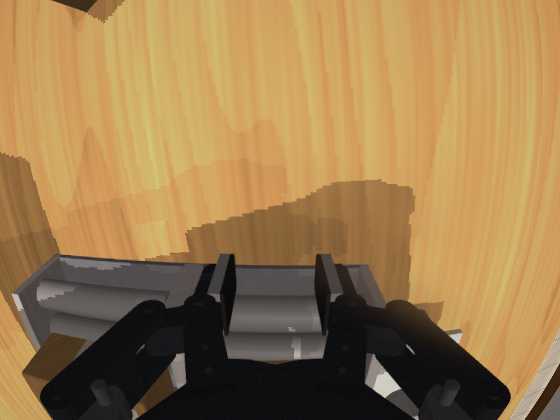

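```bash
python3 - <<'E'
from h import *
import cv2
p=eyes.camera_params("wrist");K=p["K"];T=p["camera_from_world"]
def pw(X):
    q=(T@np.append(X,1))[:3];a=np.arctan2(np.hypot(q[0],q[1]),q[2]);d=q[:2]/np.hypot(q[0],q[1])
    return K[:2,2]+K[0,0]*a*d
for y in(8,122,65): print(y,pw(O-255*ex+y*ey+[0,0,65]))
a=cv2.imread("pics/wrist3.png")[230:380,150:420]
cv2.imwrite("pics/w3z.png",cv2.resize(cv2.convertScaleAbs(a,alpha=1.8),None,fx=2.9,fy=2.9))
E
```

```text
8 [179.19657884 319.41529849]
122 [374.42167395 319.33848702]
65 [276.94900715 322.9077179 ]
```

View pics/w3z.png

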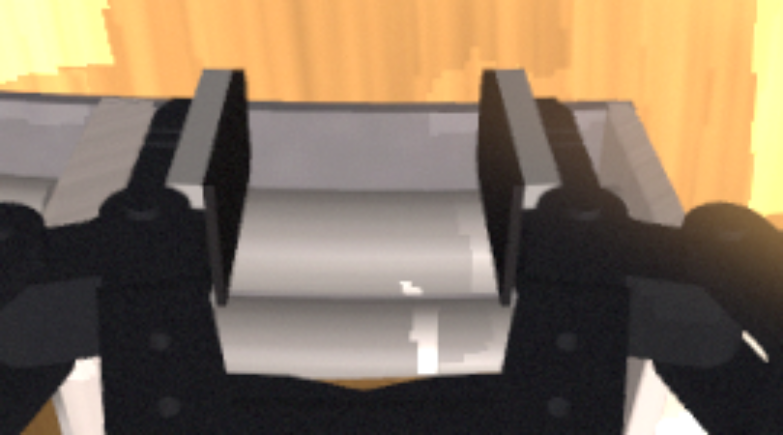

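```bash
python3 - <<'E'
from h import *
p=eyes.camera_params("wrist");K=p["K"];T=p["camera_from_world"]
def pw(X):
    q=(T@np.append(X,1))[:3];a=np.arctan2(np.hypot(q[0],q[1]),q[2]);d=q[:2]/np.hypot(q[0],q[1])
    return K[:2,2]+K[0,0]*a*d
for z in(0,65):
  for y in(-8,8,122,130): print(z,y,pw(O-255*ex+y*ey+[0,0,z]).round())
  print(pw(O-255*ex+65*ey+[0,0,z]))
print(np.linalg.inv(T)[:3,3])
# stereo-free check: rail pixels -> plane z=65
def wr(u,v,z):
    d=np.array([u,v])-K[:2,2];r=np.linalg.norm(d);a=r/K[0,0];c=np.append(d/r*np.sin(a),np.cos(a))
    M=np.linalg.inv(T);d=M[:3,:3]@c;o=M[:3,3];X=o+d*(z-o[2])/d[2];return X,(X-O)@ex,(X-O)@ey
print(wr(384,306,65)); print(wr(165,304,65)); print(wr(368,265,0)); print(wr(185,264,0))
E
```

```text
0 -8 [181. 265.]
0 8 [201. 265.]
0 122 [352. 265.]
0 130 [362. 265.]
[276.60551121 266.35786044]
65 -8 [154. 317.]
65 8 [179. 319.]
65 122 [374. 319.]
65 130 [387. 318.]
[276.94900715 322.9077179 ]
[614.44562669 265.22756244 209.25110978]
(array([668.30108281, 149.11907346,  65.        ]), np.float64(-264.57687748726875), np.float64(126.26303154870051))
(array([543.55782187, 159.5486777 ,  65.        ]), np.float64(-265.8425012515298), np.float64(1.0909260602377826))
(array([675.79429831, 138.70371545,   0.        ]), np.float64(-254.73827974614855), np.float64(134.49892588932138))
(array([537.32611466, 149.72525679,   0.        ]), np.float64(-255.5890623599811), np.float64(-4.404596119267505))
```

Request:
move_arm(
  deltas=[
    [-0.7,0.1,0,0,0,0],
    [-0.7,0.1,0,0,0,0],
    [-0.7,0,0,0,0,0],
    [-0.7,0,0,0,0,0],
    [-0.7,0,0,0,0,0],
    [-0.7,0,0,0,0,0],
    [-0.7,0,0,0,0,0],
    [-0.6,0,0,0,0,0],
    [-0.5,0,0,0,0,0],
    [-0.4,0,0,0,0,0],
  ],
)

```text
time_s: 5.45
eef_pos: [605.8, 116.4, 66.3]
ee_rot: [-0.0, 0.733, 0.68, -0.0]
force: [0.0, -0.2, -0.3]
grip_width: 0.467
```

Request:
move_arm(
  deltas=[
    [-0.4,0,0,0,0,0],
    [-0.4,0,0,0,0,0],
    [-0.4,0,0,0,0,0],
    [-0.4,0,0,0,0,0],
    [-0.5,0,0,0,0,0],
    [-0.5,0,0,0,0,0],
    [-0.5,0,0,0,0,0],
    [-0.5,0,0,0,0,0],
    [-0.5,0,0,0,0,0],
    [-0.5,0,0,0,0,0],
  ],
)

```text
time_s: 6.45
eef_pos: [602.4, 70.5, 66.3]
ee_rot: [-0.0, 0.733, 0.68, 0.0]
force: [-0.3, -0.1, 0.4]
grip_width: 0.467
```

```bash
python3 - <<'E'
from h import *
import cv2
p,R=stat()
cv2.imwrite("pics/top4.png",eyes.capture("top"));cv2.imwrite("pics/side4.png",eyes.capture("side"))
E
```

```text
t 6.45 p [602.4  70.5  66.3] table -181.3 66.3 F [-0.3 -0.1  0.4] g 0.47 j [-0.08  0.65  1.43  0.    1.06 -0.  ]
toolx ang 85.72 zdir [ 0.  0. -1.]
```

View pics/top4.png

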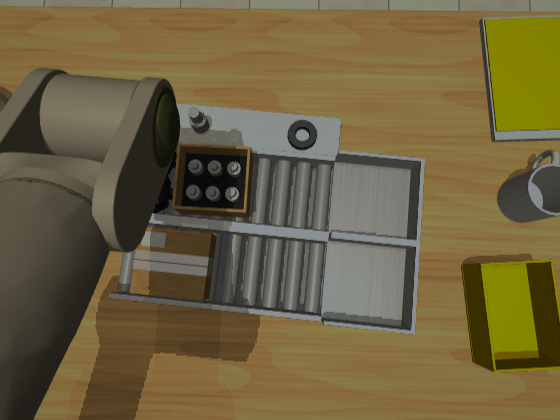

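View pics/side4.png

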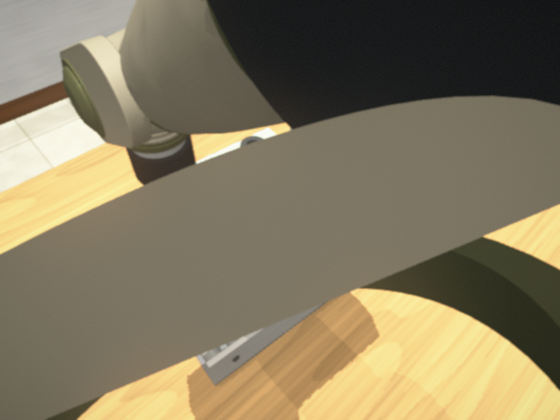

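Request:
move_arm(
  deltas=[
    [-0.7,0,0,0,0,0],
    [-0.7,0,0,0,0,0],
    [-0.7,0,0,0,0,0],
    [-0.7,0,0,0,0,0],
    [-0.7,0,0,0,0,0],
    [-0.7,0,0,0,0,0],
    [-0.7,0,0,0,0,0],
    [-0.7,0,0,0,0,0],
    [-0.7,0,0,0,0,0],
    [-0.7,0,0,0,0,0],
  ],
)

```text
time_s: 7.55
eef_pos: [597.1, 0.5, 66.3]
ee_rot: [0.0, 0.733, 0.68, 0.0]
force: [-0.5, 0.9, -0.5]
grip_width: 0.473
```

Request:
move_arm(
  deltas=[
    [-0.7,0,0,0,0,0],
    [-0.7,0,0,0,0,0],
    [-0.7,0,0,0,0,0],
    [-0.7,0,0,0,0,0],
    [-0.7,0,0,0,0,0],
    [-0.7,0,0,0,0,0],
    [-0.7,0,0,0,0,0],
    [-0.7,0,0,0,0,0],
    [-0.7,0,0,0,0,0],
    [-0.7,0,0,0,0,0],
  ],
)

```text
time_s: 8.55
eef_pos: [591.9, -69.3, 66.3]
ee_rot: [0.0, 0.733, 0.68, -0.0]
force: [-0.4, 0.5, 0.3]
grip_width: 0.47
```

```bash
python3 - <<'E'
from h import *
import cv2
p,R=stat()
cv2.imwrite("pics/top5.png",eyes.capture("top"))
E
```

```text
t 8.55 p [591.9 -69.3  66.3] table -41.1 66.1 F [-0.4  0.5  0.3] g 0.47 j [-0.31  0.63  1.46 -0.    1.05 -0.24]
toolx ang 85.73 zdir [ 0. -0. -1.]
```

View pics/top5.png

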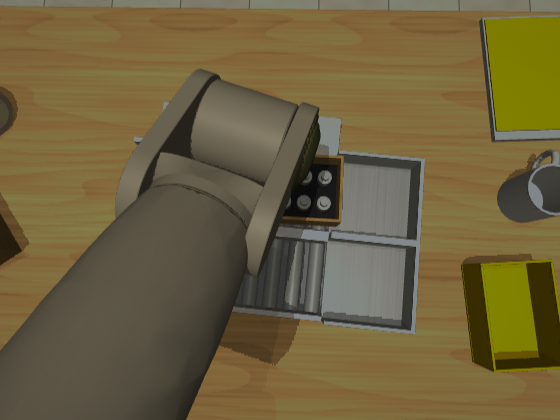

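Request:
move_arm(
  deltas=[
    [-0.6,0,0,0,0,0],
    [-0.6,0,0,0,0,0],
    [-0.6,0,0,0,0,0],
    [-0.6,0,0,0,0,0],
    [-0.6,0,0,0,0,0],
    [-0.6,0,0,0,0,0],
    [-0.6,0,0,0,0,0],
    [-0.6,0,0,0,0,0],
    [-0.6,0,0,0,0,0],
    [-0.6,0,0,0,0,0],
  ],
)

```text
time_s: 9.6
eef_pos: [587.3, -128.7, 66.1]
ee_rot: [-0.0, 0.733, 0.68, -0.0]
force: [0.2, 2.4, -0.6]
grip_width: 0.47
```

Request:
move_arm(
  deltas=[
    [-0.5,0,0,0,0,0],
    [-0.5,0,0,0,0,0],
    [-0.5,0,0,0,0,0],
    [-0.5,0,0,0,0,0],
    [-0.4,0,0,0,0,0],
    [-0.4,0,0,0,0,0],
    [-0.4,0,0,0,0,0],
    [-0.4,0,0,0,0,0],
    [-0.3,0,0,0,0,0],
    [-0.3,0,0,0,0,0],
  ],
)

```text
time_s: 10.6
eef_pos: [584.3, -170.6, 66.3]
ee_rot: [-0.0, 0.733, 0.68, -0.0]
force: [-0.3, 3.3, -2.1]
grip_width: 0.47
```

```bash
python3 - <<'E'
from h import *
import cv2
p,R=stat()
a=eyes.capture("top")
cv2.imwrite("pics/top6.png",cv2.resize(cv2.convertScaleAbs(a[120:345,200:440],alpha=1.5),None,fx=2.5,fy=2.5,interpolation=cv2.INTER_CUBIC))
E
```

```text
t 10.6 p [ 584.3 -170.6   66.3] table 60.5 65.9 F [-0.3  3.3 -2.1] g 0.47 j [-0.48  0.66  1.42  0.    1.07 -0.4 ]
toolx ang 85.73 zdir [-0.  0. -1.]
```

View pics/top6.png

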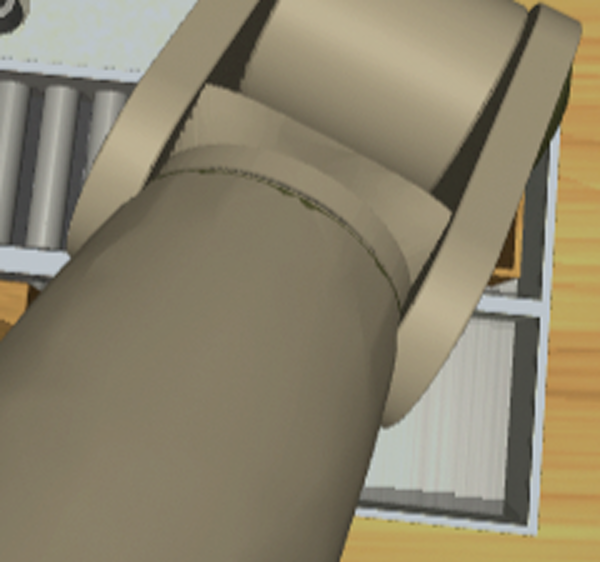

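Request:
move_arm(
  deltas=[
    [-0.2,0,0,0,0,0],
    [-0.2,0,0,0,0,0],
    [-0.2,0,0,0,0,0],
    [-0.2,0,0,0,0,0],
    [-0.2,0,0,0,0,0],
    [-0.1,0,0,0,0,0],
    [-0.1,0,0,0,0,0],
    [-0.1,0,0,0,0,0],
    [0,0,0,0,0,0],
    [0,0,0,0,0,0],
  ],
)

```text
time_s: 11.65
eef_pos: [583.4, -183.5, 66.3]
ee_rot: [0.0, 0.733, 0.68, -0.0]
force: [0.2, 1.5, 0.3]
grip_width: 0.47
```

```bash
python3 - <<'E'
from h import *
import cv2
p,R=stat()
X=ray("top",408.4,228,108);print("before: front",(X-O)@ex)
a=eyes.capture("top")
cv2.imwrite("pics/top7.png",cv2.resize(cv2.convertScaleAbs(a[150:260,360:440],alpha=1.5),None,fx=5,fy=5,interpolation=cv2.INTER_CUBIC))
E
```

```text
t 11.65 p [ 583.4 -183.5   66.3] table 73.4 66.0 F [0.2 1.5 0.3] g 0.47 j [-0.5   0.66  1.41 -0.    1.07 -0.42]
toolx ang 85.73 zdir [ 0. -0. -1.]
before: front 183.3426562811895
```

View pics/top7.png

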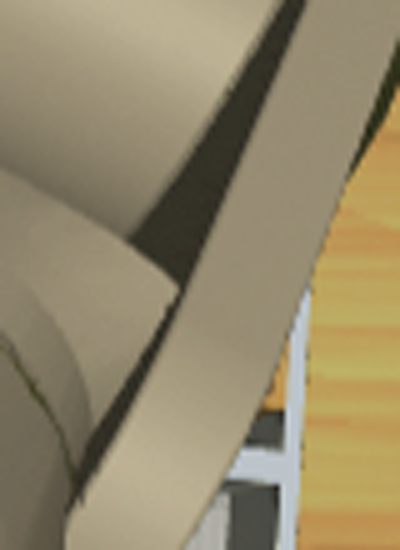

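Request:
move_arm(
  deltas=[
    [-0.1,0,0,0,0,0],
    [-0.1,0,0,0,0,0],
    [-0.1,0,0,0,0,0],
    [-0.1,0,0,0,0,0],
    [0,0,0,0,0,0],
    [0,0,0,0,0,0],
    [0,0,0,0,0,0],
    [0,0,0,0,0,0],
    [0,0,0,0,0,0],
    [0,0,0,0,0,0],
  ],
)

```text
time_s: 12.7
eef_pos: [583.4, -186.7, 66.3]
ee_rot: [-0.0, 0.733, 0.68, 0.001]
force: [1.9, 7.2, -0.5]
grip_width: 0.468
```

Request:
move_arm(
  deltas=[
    [-0.05,0,0,0,0,0],
    [-0.05,0,0,0,0,0],
    [0,0,0,0,0,0],
    [0,0,0,0,0,0],
    [0,0,0,0,0,0],
    [0,0,0,0,0,0],
    [0,0,0,0,0,0],
    [0,0,0,0,0,0],
    [0,0,0,0,0,0],
    [0,0,0,0,0,0],
  ],
)

```text
time_s: 13.7
eef_pos: [583.5, -186.8, 66.4]
ee_rot: [-0.001, 0.733, 0.68, 0.001]
force: [3.1, 12.0, 1.6]
grip_width: 0.466
```

Firm against the wall (12 N, no further motion). I back off along the lane, then up, then back to look.

Request:
move_arm(
  deltas=[
    [0.2,0,0,0,0,0],
    [0.4,0,0,0,0,0],
    [0.8,0,0,0,0,0],
    [1,0,0,0,0,0],
    [1,0,0,0,0,0],
    [1,0,0,0,0,0],
    [0,0,-1,0,0,0],
    [0,0,-2,0,0,0],
    [0,0,-3,0,0,0],
    [0,0,-3,0,0,0],
  ],
)

```text
time_s: 14.7
eef_pos: [586.2, -144.6, 158.0]
ee_rot: [0.0, 0.733, 0.68, -0.0]
force: [-0.0, -0.3, 0.6]
grip_width: 0.471
```

Request:
move_arm(
  deltas=[
    [0,0,-3,0,0,0],
    [0,0,-3,0,0,0],
    [2.5,0,-2,0,0,0],
    [3,0,0,0,0,0],
    [3,0,0,0,0,0],
    [3,0,0,0,0,0],
    [3,0,0,0,0,0],
    [3,0,0,0,0,0],
    [3,0,0,0,0,0],
    [2,0,0,0,0,0],
  ],
)

```text
time_s: 15.7
eef_pos: [603.0, 81.7, 237.2]
ee_rot: [0.0, 0.733, 0.681, 0.0]
force: [0.6, -0.2, -0.8]
grip_width: 0.473
```

```bash
python3 - <<'E'
from h import *
import cv2
p,R=stat()
a=eyes.capture("top")
cv2.imwrite("pics/top8.png",a)
cv2.imwrite("pics/top8z.png",cv2.resize(cv2.convertScaleAbs(a[140:260,300:440],alpha=1.5),None,fx=5,fy=5,interpolation=cv2.INTER_CUBIC))
cv2.imwrite("pics/side8.png",eyes.capture("side"))
E
```

```text
t 15.7 p [603.   81.7 237.2] table -192.5 66.1 F [ 0.6 -0.2 -0.8] g 0.47 j [-0.06  0.5   1.22  0.    1.43  0.02]
toolx ang 85.79 zdir [ 0.001  0.    -1.   ]
```

View pics/top8.png

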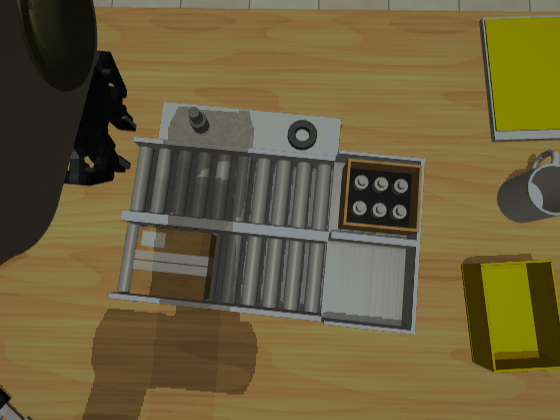

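View pics/top8z.png

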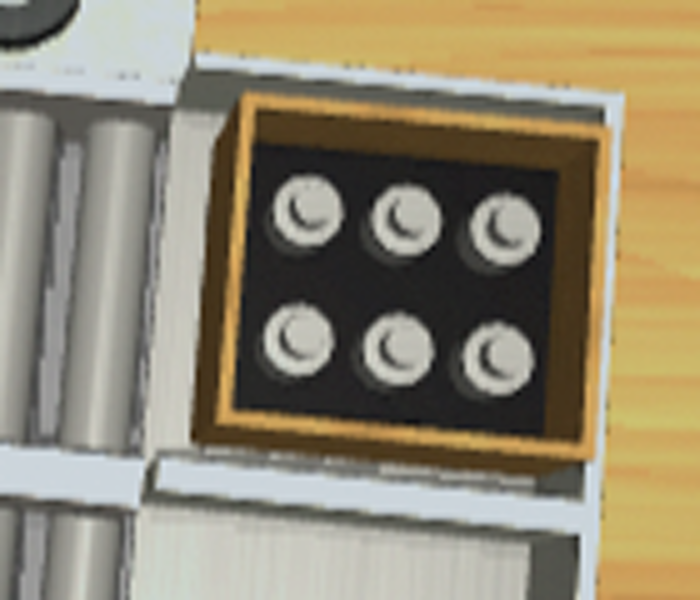

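View pics/side8.png

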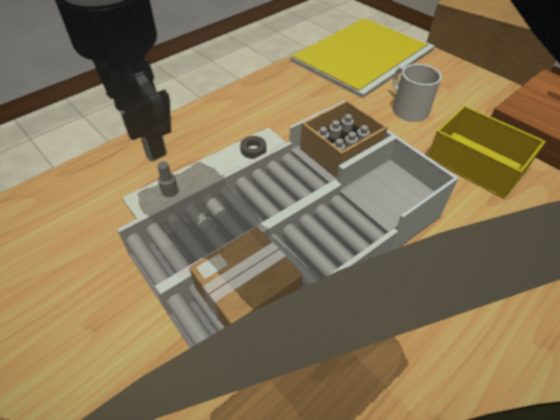

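```bash
python3 - <<'E'
from h import *
C=[ray("top",u/5+300,v/5+140,108) for u,v in[(245,93),(608,126),(594,460),(220,422)]]
m=sum(C)/4;print((m-O)@ex,(m-O)@ey,[round((c-O)@ex) for c in C])
order.finish_job()
E
```

```text
144.19759184566792 64.4586718416593 [90, 198, 199, 90]
the job is handed in; nothing more can be done
```

The open carton is in the far lane's bay, against the end wall. I pushed it there from behind with the fingers part-open, at about 40–70 mm/s and slower at the end. The job is handed in; time at my last reading was about 15.7 s.

- **Position:** The last top view puts its centre at x ≈ 144 mm, y ≈ 64 mm in the table frame (allowed x 130–160, y within ±90). Its front edge reads x ≈ 198–199 mm against the wall at 200, and it looks square and flat. I read the flatness off the pictures only.
- **Push force:** About 1–3 N while pushing, rising to 12 N with no further motion at the wall. I then backed the fingers off and raised them clear.
- **Sealed carton:** It looks to be where it started in the last top view; I compared it by eye and did not re-measure it.
- **Disagreements:** The wrist camera put the lane about 4 mm off from the top camera. The open carton's rim measured about 113 × 102.5 mm against the stated 110 × 100. Neither affected the push. No check failed.

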